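# Fit the strainer cap over its cross pin and hold it home

## Robot

A 6-joint arm with a two-finger parallel gripper is mounted at the origin on a cart in front of the work surface, level with it; the furniture and walls round the work are solid. World frame = base frame: x ahead of the robot, y to its left, z up, the work surface at z = 0. Lengths are in mm, angles in rad, forces in N, time in s.
With the tool pointing down it reaches from about 400 to 925 mm from the base axis. Payload 12.5 kg.
Tool frame: the origin (TCP) lies midway between the tips of the shut fingers; the grasp point (between the pads) lies 19 mm behind it; z points along the fingers, y is the line along which they close (so a half turn about z gives the same grasp; the last joint's range is limited). The gripper opens to 95 mm and grips with 3 to 60 N. Pads are 20 mm wide; open, the fingers measure 119 mm over their backs; the gripper's body (75 mm by 180 mm) begins 59 mm behind the grasp point.
Start: joints at [-1.414, 0.491, 1.559, -0, 1.092, -0.106], TCP at [162.388, -603.553, 214.661] pointing down, gripper open.
Joint ranges: [-3.1, 3.1], [-0.84, 2.19], [0.05, 2.79], [-1.13, 4.28], [0.06, 2.93], [-2.69, 2.69]. Speed limits (rad/s): [2.22, 2.22, 2.79, 3.14, 3.14, 3.14].

## Interface

Orientations are given as [roll, pitch, yaw] about the fixed x, y, z axes, in that order (R = Rz(yaw) Ry(pitch) Rx(roll)).
In Python, from cell import * gives the robot as it stands.
- The arm moves only by the tool servo_tool, never from a script. Its argument "moves" is one flat list of numbers, 5 for each row, row after row: the shift along the world's x, y, z as a fraction of full scale, then the turn about the world's z as a fraction of full scale, then the opening, from 0 (shut) to 1 (fully open). A call has 1 to 12 rows; each row is the pose to reach, as a shift and turn from the pose commanded when the call began, turning the shorter way round; what a row does not reach only later rows make up. Full scale, the value 1, is 400 mm for a shift and 180 degrees for a turn. A row lasts 1/12 s, in which the tool goes at most 41.7 mm and 7.16 degrees, less where a joint would pass 70% of its speed; a pose out of reach is approached as far as the arm can. A call with a number of a shift or a turn outside -1 to 1 is refused whole. A call with a gripper value outside its range is refused whole. The fingers move at their own pace and stop on an object; the grip force is fixed at half the most. Time passes only in rows, so rows that repeat a pose let the fingers close. It gives the time, the measured TCP pose, the force, the opening and the grip force at its end, in the units of the state.
- state(): the state, without advancing time (a new reading comes with each control period).
- read_camera(name): name is "scene" or "top" or "wrist"; returns (picture, depth): 420x560x3 uint8, blue, green, red; 420x560 float32, mm along the optical axis (not along the pixel's ray), 0 where there is no reading.
- get_calibration(name): a dict with "K" (3x3 intrinsics, pixels), "R" (3x3) and "t" (3): a world point X has camera coordinates R X + t. Camera axes: x right, y down, z forward; pixel columns grow to the right and rows downward; lengths in mm; the calibration is good to about 2 mm. A picture is of the moment at which its call begins: read the wrist's pose just before it. get_calibration takes no time and is no camera call; for the wrist camera it gives the pose at the moment of the call.
- job_done(): hands the job in; it is judged then, once.
The state is a dict: "t": time; "joints": joint angles; "qvel": joint speeds; "tau": joint torques, N m; "eef_pos": TCP position; "tcp_rot": TCP orientation; "ft_force": force on the tool from outside, world axes, zero at the start; "moment": the same for the moment, N m; "opening": opening from 0.0 (shut) to 1.0 (fully open); "grip_force": force on a finger pad.
Only numpy, scipy, OpenCV 4.12 (cv2) and the standard library are available. Lean on these libraries where they do the work, as an engineer would, in place of code of your own. Each camera call takes 0.05 s, during which the arm holds its last target. There are 200 camera calls.

## Task

Fit the loose knurled strainer cap to the paint strainer head on the table: set it over the head's upright spigot, turn it until the two slots hidden inside it find the spigot's cross pin and it drops, then push it down against the spring ring until it sits fully home on the head. I am going to tighten the lock screw, so finish while still holding the cap pushed home. Leave the dropper bottles that stand around it where they are.

Things in the scene. Friction and masses are not known exactly. Their poses are not given: they have to be found in the camera images.
- strainer_cap: Strainer cap: loose aluminium cup-shaped collar, open side down on the table; 50 mm tall, skirt 52 mm across. Origin: centre of its open underside, z up. Its bore is 36 mm across and 34 mm deep; two slots 10 mm wide run the bore's whole depth at the cap's +x and at its -x side, and do not show from outside. Mass 0.12 to 0.24 kg.
- cap_grip (a point): Where to grip the cap: on its axis, 42 mm above its underside, mid-height of the solid knurled band (54 mm across, from 34 to 50 mm above the underside). A mesh window is set in the closed top.
- strainer_head: Strainer head: grey cast pedestal fixed to the table, foot 124 mm across, body 68 mm. Origin: centre of its underside on the table, z up. Brass hose tails reach out 76 mm along its +y and -y at 31 mm height; a knurled lock screw on its -x side reaches 57 mm out at 50 mm height. A low rim (59 mm across inside, top 57 mm above the table) surrounds the flat shoulder at 50 mm.
- spigot_top (a point): Top of the steel spigot that rises from the head's shoulder, on its axis, 82.5 mm above the table. The spigot is 33 mm across, the last 7 mm tapered to 23 mm. A cross pin 5.5 mm thick stands out 5 mm on both sides, its upper edge 14 mm above the shoulder. The pin's direction differs every time, is not given by this frame, and is hidden once the cap is over it.
- seat (a point): Centre of the head's shoulder, 50 mm above the table; z up. The cap is home when its origin is here. Not lined up, the cap rests on the pin, 14 mm above. Turned either way under a push of 3 to 10 N it meets the pin within half a turn (about 6 degrees of play to either side) and drops 8 mm onto the spring ring, 6 mm above home.
- seal_ring (a joint): Spring-loaded rubber sealing ring round the spigot's foot (37 to 49 mm across), in m: 0 = 6 mm proud of the shoulder, 0.006 = pressed flush. A cap dropped over the pin rests on it; it begins to give at 4.5 N, is flush at 10.5 N, and lifts the cap again when the push ends. The cap's weight alone does not press it in.
- bottle_a: A white dropper bottle, 31 mm across, 92 mm tall; stands free on the table. Origin: centre of its underside. A bystander.
- bottle_b: A second whitish dropper bottle, 31 mm across, 89 mm tall; stands free on the table. Origin: centre of its underside. A bystander.
- bottle_c: A third white dropper bottle, 31 mm across, 91 mm tall; stands free on the table. Origin: centre of its underside. A bystander.
There are look-alikes about, which are no part of the job. Of the things shaped like the strainer_cap, the aluminium one is meant.

How it is judged:
By the outcome, as a careful person would: the job done as asked, in the order asked, and still so for the second after the job is handed in, while the arm keeps its last pose, push and grip.
It also fails if it takes over 54 s, if anything falls off the work surface, if the arm or the gripper's body presses on something with over 40 N, if the wrist force passes 120 N, or if a joint passes its speed limit or range.

## Working session

There is one attempt and no reset: what is moved stays moved. The work goes in short steps, Python scripts to look and compute and a tool call to move; the robot and the scene stay as the last step left them, time stands still between calls to the robot, and variables do not carry over. Pictures are saved under pics/ and viewed, at most 10 in all, crops included, and the job is handed in when it is done.

Besides the shell and the picture viewer there is one more tool, called after "Call:" in YAML: its name, and indented under it one key for each argument. servo_tool: Moves the arm, as the interface text tells. Its arguments: {"type":"object","properties":{"moves":{"type":"array"}},"required":["moves"]}

```bash
mkdir -p pics
python3 - <<'E'
from cell import *
import cv2,numpy as np
s=state();print(s)
for n in("scene","top"):
    c=get_calibration(n);p,d=read_camera(n)
    cv2.imwrite(f"pics/{n}0.png",p);np.savez(f"pics/{n}0.npz",p=p,d=d,K=c["K"],R=c["R"],t=c["t"])
    print(n,c)
a=cv2.imread("pics/scene0.png");b=cv2.imread("pics/top0.png")
E
```

```text
{'t': 0.0, 'joints': array([-1.41358634e+00,  4.91564247e-01,  1.55948211e+00,  1.26318411e-05,
        1.09171876e+00, -1.05616750e-01]), 'qvel': array([-0.00228262,  0.00032331,  0.00026781, -0.00015643,  0.00108683,
       -0.0006189 ]), 'tau': array([ 1.34032667e-03, -6.12647724e+01, -2.58175063e+01,  6.93055429e-02,
        4.82429273e-02, -1.15897315e-04]), 'eef_pos': array([ 162.35511048, -603.27000467,  214.04759931]), 'tcp_rot': array([-3.14042790e+00, -1.34742473e-04,  2.62820829e-01]), 'ft_force': array([ 0.77436661, -0.27399054, -0.30738006]), 'moment': array([0.0025123 , 0.03507908, 0.02178536]), 'grip_force': 0.0, 'opening': 1.0026049582123826}
scene {'K': array([[389.52181641,   0.        , 282.46525056],
       [  0.        , 389.52181641, 211.43910871],
       [  0.        ,   0.        ,   1.        ]]), 'R': array([[-0.83532661, -0.54973859,  0.00411613],
       [-0.29849568,  0.44725068, -0.84312938],
       [ 0.46165981, -0.70551705, -0.53769499]]), 't': array([460.47573943, 256.38818718, 636.50563374])}
top {'K': array([[514.62748331,   0.        , 283.52613734],
       [  0.        , 514.62748331, 208.49387551],
       [  0.        ,   0.        ,   1.        ]]), 'R': array([[-2.18658451e-02, -9.99758940e-01, -1.98652604e-03],
       [-9.90616935e-01,  2.19339387e-02, -1.34896224e-01],
       [ 1.34907278e-01, -9.81733596e-04, -9.90857741e-01]]), 't': array([ -4.31247814, 571.11797497, 922.45754394])}
```

View pics/scene0.png

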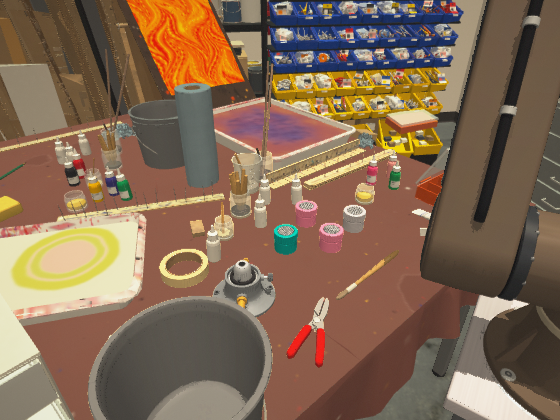

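View pics/top0.png

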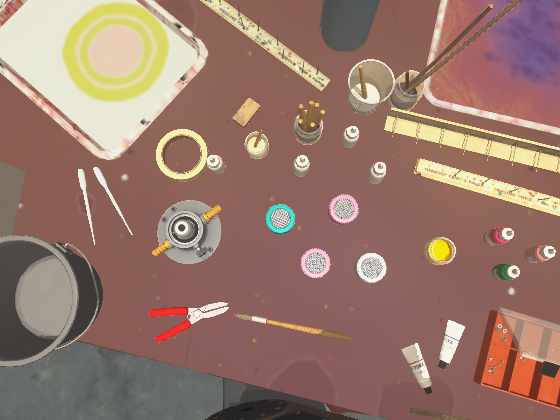

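Candidates (top image): the silver cap (371,267), the teal cap (280,218), and the pink caps (343,208) and (315,262). I choose the silver, aluminium-looking one, also at scene (354,217). The head is at top (187,231), scene (243,285). I'll check the choice in a crop and measure.

```bash
cat > h.py <<'E'
import numpy as np,cv2
def load(f): 
    z=np.load(f); return z["p"],z["d"],z["K"],z["R"],z["t"]
def ray(uv,K,R,t):
    d=R.T@np.linalg.solve(K,np.array([uv[0],uv[1],1.])); return -R.T@t,d/np.linalg.norm(d)
def plane(uv,K,R,t,z):
    o,d=ray(uv,K,R,t); return o+d*(z-o[2])/d[2]
def tri(r1,r2):
    (a,u),(b,v)=r1,r2
    s=np.linalg.lstsq(np.c_[u,-v],b-a,rcond=None)[0]
    p,q=a+s[0]*u,b+s[1]*v; return (p+q)/2,np.linalg.norm(p-q)
def proj(X,K,R,t):
    c=K@(R@np.array(X,float)+t); return c[:2]/c[2]
def dpt(u,v,d,K,R,t):
    return R.T@(np.linalg.solve(K,np.array([u,v,1.]))*d[int(v),int(u)]-t)
E
python3 - <<'E'
from h import *
T=load("pics/top0.npz");S=load("pics/scene0.npz")
def cloud(C,box):
    p,d,K,R,t=C;x0,x1,y0,y1=box
    v,u=np.mgrid[y0:y1,x0:x1];z=d[y0:y1,x0:x1]
    P=np.stack([(u-K[0,2])/K[0,0]*z,(v-K[1,2])/K[1,1]*z,z],-1).reshape(-1,3)
    P=P[z.ravel()>0]; return (P-t)@R
for n,C,box in(("cap top",T,(345,400,240,295)),("cap scene",S,(338,370,200,235))):
    P=cloud(C,box);q=P[P[:,2]>40];print(n,len(q),q.mean(0),q.min(0),q.max(0),np.percentile(q[:,2],[5,50,95]))
    c,r=cv2.minEnclosingCircle(q[:,:2].astype(np.float32));print(c,r)
for n,C,box in(("head top",T,(150,230,190,270)),("head scene",S,(212,280,250,315))):
    P=cloud(C,box)
    for lo,hi in((79,90),(65,90),(45,62)):
        q=P[(P[:,2]>lo)&(P[:,2]<hi)]
        if len(q)>3:
            c,r=cv2.minEnclosingCircle(q[:,:2].astype(np.float32));print(n,lo,hi,len(q),q.mean(0),c,r)
for nm in ((302,165),(216,163),(351,136),(378,172)):
    print("bottle",plane(nm,*T[2:],85))
for nm in ((280,218),(343,208),(315,262)): print("cap",plane(nm,*T[2:],50))
for a in ((213,209),(157,251)):print("tail",plane(a,*T[2:],31))
print("screw",plane((207,250),*T[2:],50))
a=cv2.resize(T[0][225:310,320:420],None,fx=4,fy=4,interpolation=2);b=cv2.resize(S[0][190:275,300:400],None,fx=4,fy=4,interpolation=2)
c=cv2.resize(T[0][190:275,135:235],None,fx=4,fy=4,interpolation=2)
cv2.imwrite("pics/crop.png",cv2.resize(np.hstack([a,b]),(800,340)))
E
```

```text
cap top 712 [ 458.15625667 -173.00410009   50.39497199] [ 431.46967984 -200.5779939    40.32042474] [ 484.28549619 -146.63758162   56.88616195] [46.97306282 50.47158038 53.3640734 ]
(457.92083740234375, -173.3133087158203) 27.616121292114258
cap scene 349 [ 455.57152454 -157.02065814   49.97204605] [ 431.65563597 -203.20214195   40.08752496] [485.13571918 -65.33658954  54.61475399] [41.9645543  51.1278221  53.16961535]
(450.4554443359375, -134.2693634033203) 69.13800811767578
head top 79 90 217 [534.60881526 164.25925265  83.03443346] (535.3585815429688, 164.8243408203125) 15.590022087097168
head top 65 90 297 [534.0030824  163.391624    80.77826343] (535.7017822265625, 164.58763122558594) 20.146879196166992
head top 45 62 911 [530.47407266 161.09734377  55.5083079 ] (525.2711181640625, 158.80230712890625) 45.552879333496094
head scene 79 90 151 [533.5806489  164.96820123  83.34889978] (535.847900390625, 162.77810668945312) 15.8513822555542
head scene 65 90 262 [531.2856333  167.84534531  78.73289282] (532.4050903320312, 164.3450469970703) 17.919586181640625
head scene 45 62 695 [524.40151833 167.42218995  55.74436553] (527.5231323242188, 154.11375427246094) 45.74249267578125
bottle [642.7234432  -51.75249478  85.        ]
bottle [649.84683687 102.81193769  85.        ]
bottle [ 694.34881369 -141.90060736   85.        ]
bottle [ 626.86937093 -187.67315934   85.        ]
cap [551.83224399  -9.98927314  50.        ]
cap [ 567.83558702 -126.60587992   50.        ]
cap [469.84812343 -71.96987272  50.        ]
tail [573.91048143 115.90669834  31.        ]
tail [497.2610722  220.48924755  31.        ]
screw [495.96827235 124.50903605  50.        ]
```

View pics/crop.png

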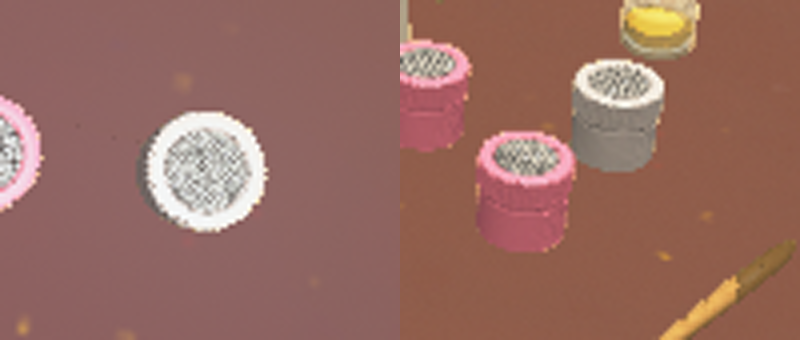

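The crop shows the silver cap clearly, next to a pink look-alike (left, about 100 mm away). The cap is at about (458,-173) with its top at z≈50, and the spigot is at about (535,164.5) with its top at z≈83. Moving above the cap.

Call:
servo_tool:
  moves: [0.675,0.98,0,0,1,0.675,0.98,0,0,1,0.675,0.98,0,0,1,0.675,0.98,0,0,1,0.675,0.98,0,0,1,0.675,0.98,0,0,1,0.675,0.98,0,0,1,0.675,0.98,0,0,1,0.675,0.98,0,0,1,0.675,0.98,0,0,1,0.675,0.98,0,0,1,0.675,0.98,0,0,1]

```text
t: 1.1
eef_pos: [433.9, -208.1, 214.6]
tcp_rot: [-3.141, -0.0, 0.265]
ft_force: [-0.8, -0.5, 0.8]
opening: 1.003
grip_force: 0.0
```

Call:
servo_tool:
  moves: [0.064,0.095,0,0,1,0.064,0.095,0,0,1,0.064,0.095,0,0,1,0.064,0.095,0,0,1]

```text
t: 1.43
eef_pos: [457.8, -173.5, 214.4]
tcp_rot: [-3.141, 0.001, 0.264]
ft_force: [-0.3, 0.4, 0.1]
opening: 1.001
grip_force: 0.0
```

```bash
cat >> h.py <<'E'
def shot(n,f):
    from cell import state,read_camera,get_calibration
    s=state();c=get_calibration(n);p,d=read_camera(n)
    cv2.imwrite(f"pics/{f}.png",p);np.savez(f"pics/{f}.npz",p=p,d=d,K=c["K"],R=c["R"],t=c["t"],e=s["eef_pos"],r=s["tcp_rot"])
    print(s["t"],s["eef_pos"],s["tcp_rot"],s["ft_force"],s["joints"],s["opening"]); return s
E
python3 - <<'E'
from h import *
shot("wrist","w1");C=load("pics/w1.npz");print(proj((458,-173,50),*C[2:]),C[3],C[4])
E
```

```text
1.4333 [ 457.77223366 -173.54409168  214.44690918] [-3.14147369e+00  5.66871203e-04  2.63963175e-01] [-0.25533185  0.39918514  0.11969382] [-4.97213934e-01  2.99766485e-01  1.88181077e+00 -3.72042305e-04
  9.60507916e-01  8.09832546e-01] 1.0010846307968875
[284.51558848 196.81565361] [[ 2.59847408e-01 -9.65649492e-01 -6.19321430e-04]
 [-9.31086008e-01 -2.50716644e-01  2.64990585e-01]
 [-2.56043298e-01 -6.82804749e-02 -9.64250801e-01]] [-285.84328243  353.65526594  495.37870124]
```

View pics/w1.png

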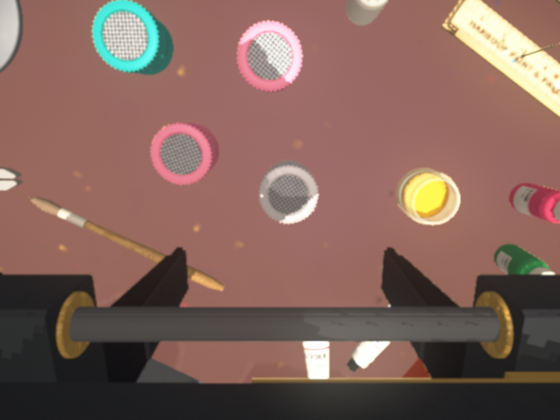

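The wrist view shows the silver cap at about (289,193), free of neighbours. Now measuring it precisely.

Run:
```python
from h import *
C=load("pics/w1.npz");T=load("pics/top0.npz")
def fit(C,x0,x1,y0,y1,f):
    p=C[0][y0:y1,x0:x1];hsv=cv2.cvtColor(p,cv2.COLOR_BGR2HSV);bg=np.median(p.reshape(-1,3)[:],0)
    m=((np.abs(p.astype(int)-np.median(p[:4].reshape(-1,3),0)).max(2)>35)|(hsv[...,1]<40)).astype(np.uint8)*255
    m=cv2.morphologyEx(m,cv2.MORPH_OPEN,np.ones((3,3)));m=cv2.morphologyEx(m,cv2.MORPH_CLOSE,np.ones((9,9)))
    c=max(cv2.findContours(m,0,1)[0],key=cv2.contourArea);e=cv2.fitEllipse(cv2.convexHull(c));
    o=p.copy();cv2.ellipse(o,e,(0,0,255),1);cv2.imwrite(f,cv2.resize(o,None,fx=4,fy=4))
    print(e);return np.array(e[0])+(x0,y0)
a=fit(C,245,335,148,240,"pics/f1.png");b=fit(T,340,402,236,298,"pics/f2.png")
print(plane(a,*C[2:],50),plane(b,*T[2:],50),tri(ray(a,*C[2:]),ray(b,*T[2:])))
A=cv2.imread("pics/f1.png");B=cv2.imread("pics/f2.png");B=cv2.resize(B,(368,368));A=cv2.resize(A,(368,368));cv2.imwrite("pics/f.png",np.hstack([A,B]))
```

```text
((43.604888916015625, 44.59464645385742), (58.24959182739258, 62.1839485168457), 167.34521484375)
((30.10375213623047, 31.384140014648438), (29.559642791748047, 32.279197692871094), 86.9407730102539)
[ 462.74696997 -175.56136449   50.        ] [ 457.92422556 -171.74102875   50.        ] (array([ 458.06288381, -176.51681842,   25.29534045]), np.float64(1.4811762949706893))
```

View pics/f.png

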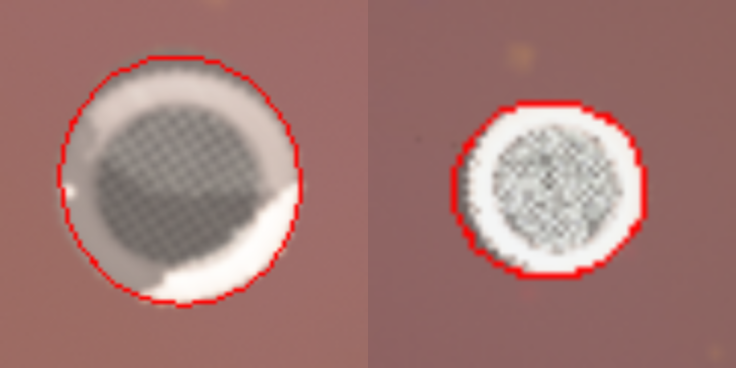

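Call:
servo_tool:
  moves: [0.005,-0.005,-0.1,0,1,0.005,-0.005,-0.2,0,1,0.005,-0.005,-0.25,0,1,0.005,-0.005,-0.25,0,1]

```text
t: 1.82
eef_pos: [457.6, -176.0, 111.2]
tcp_rot: [-3.137, 0.005, 0.26]
ft_force: [0.5, -0.1, -0.4]
opening: 1.002
grip_force: 0.0
```

```bash
cat >> h.py <<'E'
def mesh(C,box):
    # dark mesh window: centroid of ring hole, via depth top-face pixels is independent
    x0,x1,y0,y1=box;p,d,K,R,t=C
    v,u=np.mgrid[y0:y1,x0:x1];z=d[y0:y1,x0:x1]
    P=(np.stack([(u-K[0,2])/K[0,0]*z,(v-K[1,2])/K[1,1]*z,z],-1)-t)@R
    return P
E
python3 - <<'E'
from h import *
shot("wrist","w2")
T=load("pics/top0.npz");S=load("pics/scene0.npz");W=load("pics/w1.npz");V=load("pics/w2.npz")
t=ray((371.9,267.7),*T[2:]);w=ray((289,193.75),*W[2:]);print(tri(t,w),plane((289,193.75),*W[2:],50))
g=proj((460,-175,50),*V[2:]);print(g)
x0,y0=int(g[0])-60,int(g[1])-60
for C,b in((W,(240,340,145,245)),(V,(x0,x0+120,y0,y0+120))):
    P=mesh(C,b);q=P[(np.abs(P[...,2]-50)<5)];print(len(q),q.mean(0),(q.min(0)+q.max(0))/2,np.ptp(q,0))
cv2.imwrite("pics/w2c.png",cv2.resize(V[0][y0:y0+120,x0:x0+120],None,fx=4,fy=4));print(x0,y0)
E
```

```text
1.8167 [ 457.63116375 -176.01814949  111.21009236] [-3.13714021  0.00487469  0.26049806] [ 0.46635286 -0.14702095 -0.35745225] [-5.01914789e-01  4.50515527e-01  1.99006248e+00 -2.25950793e-04
  7.07615056e-01  8.08566514e-01] 1.002366736564033
(array([ 457.76000962, -177.81666435,   31.11443365]), np.float64(0.7599579806316061)) [ 461.80777244 -176.18872094   50.        ]
[285.06564327 228.3015751 ]
2666 [ 461.26851232 -175.51345609   48.63694367] [ 460.15890666 -175.40191304   48.47544238] [54.74298882 54.55602467  6.85138362]
5206 [ 461.5910349  -175.40548523   48.63696041] [ 460.78857407 -175.7694764    48.14365755] [54.5761142  54.65595714  6.25706585]
225 168
```

View pics/w2c.png

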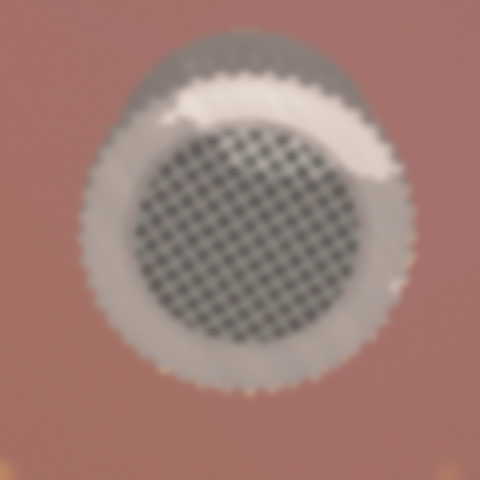

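The close view shows the aluminium knurled cap with mesh window, centred at crop (247,233) → about (461,-175.8), top z≈49–50. Descending and gripping.

Call:
servo_tool:
  moves: [0.002,0,-0.08,0,1,0.002,0,-0.16,0,1,0.002,0,-0.229,0,1,0.002,0,-0.229,0,1,0.002,0,-0.229,0,1,0.002,0,-0.229,0,0.4,0.002,0,-0.229,0,0,0.002,0,-0.229,0,0,0.002,0,-0.229,0,0,0.002,0,-0.229,0,0,0.002,0,-0.229,0,0,0.002,0,-0.229,0,0]

```text
t: 2.87
eef_pos: [460.9, -175.6, 23.3]
tcp_rot: [3.141, -0.0, 0.263]
ft_force: [0.8, -1.0, 0.5]
opening: 0.565
grip_force: 2.3
```

Call:
servo_tool:
  moves: [0,0,0,0,0,0,0,0,0,0,0,0,0,0,0,0,0,0,0,0]

```text
t: 3.2
eef_pos: [460.9, -175.6, 23.3]
tcp_rot: [3.141, -0.0, 0.263]
ft_force: [-1.4, 0.0, 5.1]
opening: 0.562
grip_force: 30.0
```

Call:
servo_tool:
  moves: [0,0,0.1,0,0,0,0,0.2,0,0,0,0.05,0.29,0,0,-0.01,0.15,0.29,0,0,-0.01,0.25,0.29,0,0,-0.01,0.35,0.29,0,0,-0.01,0.45,0.29,0,0,-0.01,0.55,0.29,0,0,-0.01,0.65,0.29,0,0,-0.01,0.75,0.29,0,0,-0.01,0.84,0.29,0,0,-0.01,0.84,0.29,0,0]

```text
t: 4.2
eef_pos: [456.3, 165.3, 138.9]
tcp_rot: [-3.141, -0.0, 0.267]
ft_force: [-0.2, -0.0, -2.6]
opening: 0.563
grip_force: 30.0
```

Call:
servo_tool:
  moves: [0,0,0,0,0,0,0,0,0,0,0,0,0,0,0]

```text
t: 4.45
eef_pos: [456.7, 159.5, 138.9]
tcp_rot: [3.141, 0.001, 0.262]
ft_force: [0.3, 0.3, -1.2]
opening: 0.561
grip_force: 30.0
```

Run:
```python
from h import *
shot("wrist","w3");W=load("pics/w3.npz");print(proj((535,164.5,82.5),*W[2:]),proj((457,160,140+27),*W[2:]))
```

```text
4.45 [456.71492202 159.53411229 138.87956662] [3.14144723e+00 6.21934545e-04 2.61760472e-01] [ 0.29958601  0.30474735 -1.22763315] [ 1.99517578e-01  3.97021010e-01  1.98263407e+00 -2.66121424e-04
  7.62549280e-01  1.50874587e+00] 0.561251167491857
[311.92613276 108.42941442] [284.74530453 298.45683995]
```

View pics/w3.png

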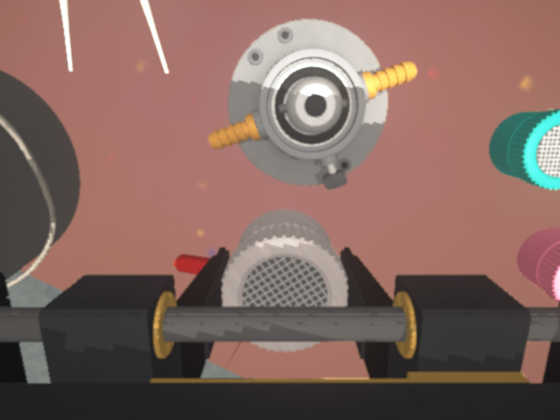

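Run:
```python
from h import *
W=load("pics/w3.npz")
g=cv2.cvtColor(W[0][60:150,265:365],cv2.COLOR_BGR2GRAY);print(W[2][0,0])
print(plane((316,104),*W[2:],82.5),plane((289,193.75),*load("pics/w1.npz")[2:],50),plane((286.75,226.25),*load("pics/w2.npz")[2:],50))
P=mesh(W,(265,365,60,150));
for lo,hi in((78,90),(60,75)):
    m=(P[...,2]>lo)&(P[...,2]<hi);q=P[m];print(len(q),q.mean(0),(q.min(0)+q.max(0))/2,np.ptp(q,0))
P=mesh(W,(215,360,205,360));m=(P[...,2]>155)&(P[...,2]<175);q=P[m];print(len(q),q.mean(0),(q.min(0)+q.max(0))/2,np.ptp(q,0))
print(plane((285.5,288),*W[2:],167))
cv2.imwrite("pics/w3c.png",np.hstack([cv2.resize(W[0][60:150,265:365],(500,450),interpolation=cv2.INTER_CUBIC)]))
```

```text
375.7571387707586
[537.96628305 162.91088892  82.5       ] [ 461.80777244 -176.18872094   50.        ] [ 461.61345017 -175.68917809   50.        ]
1904 [537.41309117 163.367808    81.23146929] [537.20950456 163.28697452  81.35113927] [29.17056082 29.04670312  6.70126544]
185 [536.19066137 165.24348615  66.69757836] [537.28678312 163.20329486  67.70746952] [32.5636857  41.40195678 14.57316987]
9223 [464.81748059 161.84519529 164.00838281] [456.11447099 162.03219642 164.9956797 ] [55.42603436 60.69388592 19.9742515 ]
[461.67745493 160.92735936 167.        ]
```

View pics/w3c.png

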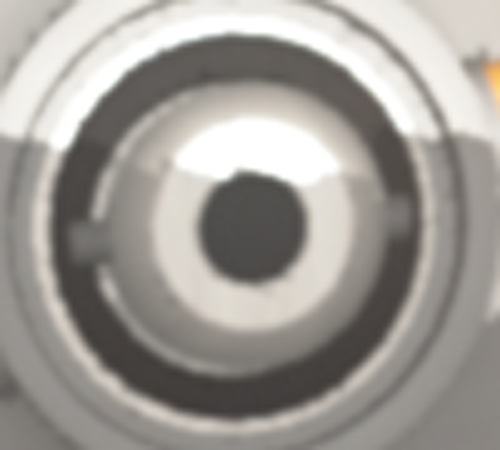

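The crop shows the spigot centred at about (316,104) in the full picture, with pin stubs at crop (85,243) and (398,215). The spigot comes out at about (537.6,163.1), so the target TCP is about (537.2,162.8). Moving over it, then descending gently.

Call:
servo_tool:
  moves: [0.1,0.003,0,0,0,0.201,0.006,0,0,0,0.201,0.006,0,0,0,0.201,0.006,-0.04,0,0,0.201,0.006,-0.07,0,0,0.201,0.006,-0.07,0,0,0.201,0.006,-0.07,0,0]

```text
t: 5.08
eef_pos: [537.1, 161.8, 110.8]
tcp_rot: [-3.142, 0.001, 0.261]
ft_force: [1.1, -0.8, -0.9]
opening: 0.566
grip_force: 30.0
```

Call:
servo_tool:
  moves: [0,0,-0.01,0,0,0,0,-0.02,0,0,0,0,-0.03,0,0,0,0,-0.04,0,0,0,0,-0.045,0,0,0,0,-0.045,0,0,0,0,-0.045,0,0]

```text
t: 5.67
eef_pos: [537.2, 162.9, 93.0]
tcp_rot: [3.141, 0.0, 0.263]
ft_force: [0.3, 0.1, -1.4]
opening: 0.563
grip_force: 30.0
```

Call:
servo_tool:
  moves: [0,0,-0.005,0,0,0,0,-0.01,0,0,0,0,-0.0125,0,0,0,0,-0.0145,0,0,0,0,-0.0145,0,0,0,0,-0.0145,0,0]

```text
t: 6.17
eef_pos: [537.2, 162.9, 87.3]
tcp_rot: [3.141, -0.0, 0.263]
ft_force: [0.0, -0.4, -1.3]
opening: 0.562
grip_force: 30.0
```

Call:
servo_tool:
  moves: [0,0,-0.0015,0,0,0,0,-0.0015,0,0,0,0,-0.0015,0,0]

```text
t: 6.42
eef_pos: [537.3, 162.9, 87.0]
tcp_rot: [3.141, -0.001, 0.263]
ft_force: [-0.2, 0.1, 2.6]
opening: 0.56
grip_force: 30.0
```

Contact on the pin. Adding a slight push and turning in steps while watching the force and z.

Call:
servo_tool:
  moves: [0,0,-0.0008,0,0,0,0,-0.0008,0,0]

```text
t: 6.58
eef_pos: [537.4, 162.9, 86.8]
tcp_rot: [3.141, -0.001, 0.263]
ft_force: [-1.3, 0.3, 7.3]
opening: 0.557
grip_force: 30.0
```

Call:
servo_tool:
  moves: [0,0,0,0.022,0,0,0,0,0.044,0,0,0,0,0.06,0]

```text
t: 6.83
eef_pos: [537.6, 163.0, 86.9]
tcp_rot: [3.141, -0.001, 0.455]
ft_force: [-0.1, 0.3, 5.0]
opening: 0.557
grip_force: 30.0
```

Call:
servo_tool:
  moves: [0,0,0,0.022,0,0,0,0,0.044,0,0,0,0,0.06,0]

```text
t: 7.08
eef_pos: [537.7, 163.0, 86.9]
tcp_rot: [3.141, -0.001, 0.643]
ft_force: [-0.5, 0.9, 6.1]
opening: 0.563
grip_force: 30.0
```

Call:
servo_tool:
  moves: [0,0,0,0.022,0,0,0,0,0.044,0,0,0,0,0.06,0]

```text
t: 7.33
eef_pos: [537.7, 162.9, 86.9]
tcp_rot: [3.141, -0.001, 0.832]
ft_force: [-0.7, 0.6, 6.0]
opening: 0.56
grip_force: 30.0
```

Call:
servo_tool:
  moves: [0,0,0,0.022,0,0,0,0,0.044,0,0,0,0,0.06,0]

```text
t: 7.58
eef_pos: [537.8, 163.0, 86.9]
tcp_rot: [3.14, -0.001, 1.02]
ft_force: [-0.1, 0.2, 4.8]
opening: 0.559
grip_force: 30.0
```

Call:
servo_tool:
  moves: [0,0,0,0.022,0,0,0,0,0.044,0,0,0,0,0.06,0]

```text
t: 7.83
eef_pos: [537.7, 163.0, 86.9]
tcp_rot: [3.14, -0.001, 1.209]
ft_force: [-0.5, 0.5, 6.9]
opening: 0.561
grip_force: 30.0
```

Call:
servo_tool:
  moves: [0,0,0,0.022,0,0,0,0,0.044,0,0,0,0,0.06,0]

```text
t: 8.08
eef_pos: [537.8, 163.0, 86.9]
tcp_rot: [3.14, -0.001, 1.397]
ft_force: [-0.9, 1.2, 6.9]
opening: 0.562
grip_force: 30.0
```

Call:
servo_tool:
  moves: [0,0,0,0.022,0,0,0,0,0.044,0,0,0,0,0.06,0]

```text
t: 8.33
eef_pos: [537.7, 163.0, 86.9]
tcp_rot: [3.14, -0.0, 1.586]
ft_force: [-0.6, -0.4, 6.7]
opening: 0.561
grip_force: 30.0
```

Call:
servo_tool:
  moves: [0,0,0,0.022,0,0,0,0,0.044,0,0,0,0,0.06,0]

```text
t: 8.58
eef_pos: [537.7, 163.0, 86.9]
tcp_rot: [3.14, -0.0, 1.774]
ft_force: [-0.3, -0.5, 6.5]
opening: 0.564
grip_force: 30.0
```

Call:
servo_tool:
  moves: [0,0,0,0.022,0,0,0,0,0.044,0,0,0,0,0.06,0]

```text
t: 8.83
eef_pos: [537.6, 163.0, 86.8]
tcp_rot: [3.14, 0.0, 1.963]
ft_force: [-0.3, 0.4, 6.1]
opening: 0.559
grip_force: 30.0
```

Call:
servo_tool:
  moves: [0,0,0,0.022,0,0,0,0,0.044,0,0,0,0,0.06,0]

```text
t: 9.08
eef_pos: [537.4, 163.0, 86.8]
tcp_rot: [3.141, 0.0, 2.151]
ft_force: [-0.6, -0.4, 7.7]
opening: 0.561
grip_force: 30.0
```

Call:
servo_tool:
  moves: [0,0,0,0.022,0,0,0,0,0.044,0,0,0,0,0.06,0]

```text
t: 9.33
eef_pos: [537.5, 163.0, 86.9]
tcp_rot: [3.14, 0.0, 2.34]
ft_force: [-0.8, 1.0, 6.2]
opening: 0.563
grip_force: 30.0
```

Call:
servo_tool:
  moves: [0,0,0,0.022,0,0,0,0,0.044,0,0,0,0,0.06,0]

```text
t: 9.58
eef_pos: [537.4, 163.0, 86.8]
tcp_rot: [3.141, 0.0, 2.528]
ft_force: [-0.6, 2.7, 5.1]
opening: 0.562
grip_force: 30.0
```

Call:
servo_tool:
  moves: [0,0,0,0.022,0,0,0,0,0.044,0,0,0,0,0.06,0]

```text
t: 9.83
eef_pos: [537.3, 163.0, 86.4]
tcp_rot: [3.141, 0.0, 2.717]
ft_force: [-0.4, 0.3, -0.6]
opening: 0.559
grip_force: 30.0
```

Call:
servo_tool:
  moves: [0,0,0,0.022,0,0,0,0,0.044,0,0,0,0,0.06,0]

```text
t: 10.08
eef_pos: [537.0, 162.8, 86.1]
tcp_rot: [-3.142, -0.001, 2.905]
ft_force: [-0.8, 0.3, -1.5]
opening: 0.564
grip_force: 30.0
```

The cap has dropped into the slots (z 86.4, push gone). Backing off toward the middle of the play and lowering.

Call:
servo_tool:
  moves: [0,0,0,-0.018,0,0,0,0,-0.035,0,0,0,0,-0.035,0,0,0,-0.003,-0.035,0,0,0,-0.006,-0.035,0,0,0,-0.006,-0.035,0]

```text
t: 10.58
eef_pos: [536.7, 162.8, 83.5]
tcp_rot: [-3.141, -0.001, 2.793]
ft_force: [-1.2, -0.4, -3.0]
opening: 0.564
grip_force: 30.0
```

```bash
python3 -c "
from cell import *
s=state();print(s['eef_pos'],s['ft_force'],s['moment'],s['tcp_rot'],s['joints'])"
```

```text
[536.73239236 162.76590323  83.4855934 ] [-1.20653446 -0.44416503 -2.96182868] [-0.03559217  0.14577484  0.03492309] [-3.14105896e+00 -1.05410035e-03  2.79304186e+00] [ 1.76638065e-01  5.69132777e-01  1.84511701e+00  1.00239600e-04
  7.28522488e-01 -1.04568259e+00]
```

Call:
servo_tool:
  moves: [0,0,-0.004,0,0,0,0,-0.008,0,0,0,0,-0.0105,0,0,0,0,-0.0105,0,0]

```text
t: 10.92
eef_pos: [536.9, 162.8, 79.5]
tcp_rot: [-3.141, -0.001, 2.792]
ft_force: [-2.4, 0.1, -1.8]
opening: 0.559
grip_force: 30.0
```

Call:
servo_tool:
  moves: [0,0,-0.004,0,0,0,0,-0.0075,0,0,0,0,-0.0075,0,0]

```text
t: 11.17
eef_pos: [536.8, 162.9, 76.8]
tcp_rot: [-3.141, -0.001, 2.792]
ft_force: [-4.5, -0.0, 5.1]
opening: 0.56
grip_force: 30.0
```

Call:
servo_tool:
  moves: [0,0,-0.004,0,0,0,0,-0.0075,0,0,0,0,-0.0075,0,0]

```text
t: 11.42
eef_pos: [536.8, 162.9, 74.0]
tcp_rot: [-3.141, -0.001, 2.792]
ft_force: [-5.6, -1.2, 6.2]
opening: 0.556
grip_force: 30.0
```

Call:
servo_tool:
  moves: [-0.001,0,-0.002,0,0,-0.001,0,-0.003,0,0,-0.001,0,-0.003,0,0]

```text
t: 11.67
eef_pos: [536.8, 162.9, 73.3]
tcp_rot: [3.141, 0.0, 2.792]
ft_force: [-6.3, -0.9, 11.5]
opening: 0.566
grip_force: 30.0
```

Call:
servo_tool:
  moves: [0,0,-0.001,0,0,0,0,-0.001,0,0,0,0,-0.001,0,0]

```text
t: 11.92
eef_pos: [536.7, 162.9, 73.3]
tcp_rot: [3.141, 0.001, 2.792]
ft_force: [-6.7, -1.8, 15.4]
opening: 0.558
grip_force: 30.0
```

Call:
servo_tool:
  moves: [-0.001,0,-0.001,0,0,-0.001,0,-0.001,0,0,-0.001,0,-0.001,0,0,-0.001,0,-0.001,0,0]

```text
t: 12.25
eef_pos: [536.7, 162.9, 73.2]
tcp_rot: [3.141, 0.002, 2.792]
ft_force: [-7.9, -2.3, 18.1]
opening: 0.559
grip_force: 30.0
```

Run:
```python
from h import *
shot("scene","s2");C=load("pics/s2.npz");cv2.imwrite("pics/s2c.png",cv2.resize(C[0][190:330,170:350],(720,560),interpolation=2))
```

```text
12.25 [536.72183523 162.89429657  73.24400383] [3.14073745e+00 1.53185471e-03 2.79199551e+00] [-7.90844541 -2.28111727 18.14193901] [ 1.76915732e-01  5.83737055e-01  1.85400811e+00 -4.70898279e-05
  7.02093346e-01 -1.04424818e+00] 0.5589725449566368
```

View pics/s2c.png

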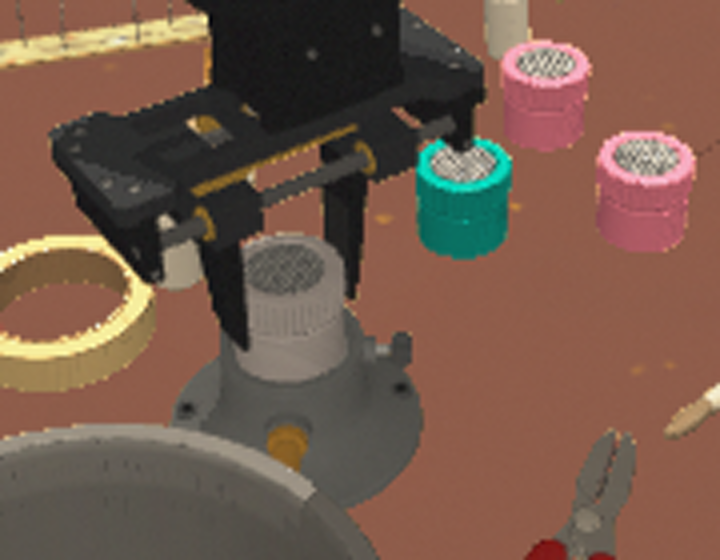

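The picture shows the cap upright in the rim on the head at about (290,320). The TCP is 73.2 mm, as expected for home, with about 18 N of push (flush needs 10.5 N), and the bottles are untouched. Handing in while holding.

```bash
python3 -c "
from cell import *
s=state();print(s['eef_pos'],s['ft_force']);print(job_done())"
```

```text
[536.67957168 162.90487284  73.21004476] [-7.34508118 -1.61387933 18.85946056]
the job is handed in; nothing more can be done
None
```

The aluminium cap is on the strainer head, turned onto the cross pin and pushed fully home; the arm is still holding it there with about 19 N, ready for you to tighten the lock screw.

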